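# Stack the sample plates and lock the gate in the next hole

### The job

Stack the two loose steel sample plates squarely on the one already lying in the fixture, edges flush, and let go of them. Then pull up the red lock knob, slide the blue tube section with its gate one hole towards the pile, and let the pin drop fully into that hole with the pile still square. Finish still holding the red knob with the pin fully home, and leave the other things on the bench where they are.

Things in the scene. Friction and masses are not known exactly. Their poses are not given: they have to be found in the camera images.
- fixture: Fixed stacking fixture on the bench, yaw within 0.3 rad. Grey base plate 110 (x) x 285 (y) x 10 mm. Origin: its underside; +y points along the slide towards the pile. Aluminium end stop: inner face at y = +119 mm, top at z = 54 mm. Aluminium gate, top at z = 52 mm: face at y = -11 mm at the start, +29 mm in the next hole, leaving 90 mm for the 84 mm plates. Nothing stands at the nest's +-x sides.
- nest (a point): Middle of the nest floor (top of the grey base plate, 10 mm above the bench), at y = +74 mm in the fixture's frame, where the pile stands.
- plate_base: Ground steel sample plate 46 (x) x 84 (y) x 12.5 mm, 0.33 kg, loose, already in the nest. Origin: centre of its underside, long side along its y, which lies along the fixture's y.
- plate_a: Loose ground steel sample plate, the same as plate_base: 46 (x) x 84 (y) x 12.5 mm, 0.33 kg, flat on the bench right of the robot. Origin: centre of its underside. Grasp it across its 46 mm width. The two plates may be stacked in either order and either way round.
- plate_b: The other loose sample plate, the same in all respects as plate_a.
- pull_knob: Red knurled lock knob, upright cylinder 24 mm diameter, 22 mm high. Origin: its centre, 73 mm above the bench when the pin is home; it rises with the plunger. Below are the 8 mm pin and a 20 mm collar with its top at 55 mm; the tube's flat top is at 47 mm. In the fixture's frame at x = 0, y = -86 mm at the start; it moves with the tube section (y = -46 mm at the next hole).
- lock_plunger (a joint): Height of the plunger, m: 0 = pin fully home in a hole, up to 0.016 pulled straight up. A spring presses it down with about 3.5 N at home, 6 N fully up. The round-tipped pin goes 8 mm into the bar, so it is clear from about 0.009; let go between holes it rides on the bar at about 0.008 and drops into the next hole.
- tube_section (a joint): Slide of the blue tube section (36 mm wide, 95 mm long, carries plunger and gate) on the fixed drilled bar, m, towards the pile (fixture +y): about 0 at the start, locked in the first hole; 0.040 in the next hole; stops at 0.046. Holes 11 mm, pin 8 mm. About 2 N of friction. With the pin in a hole it cannot be slid.
- ring_gauge: Bystander: steel ring 48 mm diameter, 14 mm high, on the bench in front of the gauge stand. Origin: centre of its underside.
- brass_bush: Bystander: brass bush 26 mm diameter, 24 mm high. Origin: centre of its underside.
- square: Bystander: engineer's square 90 x 86 x 16 mm, lying flat behind the loose plates. Origin: centre of its underside.

How it is judged:
By the outcome, as a careful person would: the job done as asked, in the order asked, and still so for the second after the job is handed in, while the arm keeps its last pose, push and grip.
It also fails if it takes over 72 s, if anything falls off the work surface, if the arm or the gripper's body presses on something with over 40 N, if the wrist force passes 120 N, or if a joint passes its speed limit or range.

### The arm

A 7-joint arm with a two-finger parallel gripper is mounted at the origin on a cart in front of the work surface, level with it; the furniture and walls round the work are solid. World frame = base frame: x ahead of the robot, y to its left, z up, the work surface at z = 0. Lengths are in m, angles in rad, forces in N, time in s.
With the tool pointing down it reaches from about 0.4 to 0.875 m from the base axis. Payload 19.3 kg.
Tool frame: the origin (TCP) lies midway between the tips of the shut fingers; the grasp point (between the pads) lies 19 mm behind it; x points along the fingers, y is the direction in which the jaws open and shut, and the axes are right-handed (so a half turn about x gives the same grasp; the last joint's range is limited). The gripper opens to 85 mm and grips with 20 to 120 N. Pads are 22 mm wide; open, the fingers measure 114 mm over their backs; the gripper's body (76 mm by 85 mm) begins 54 mm behind the grasp point. The pads swing forward as they close: fully open they stand 13 mm farther back than shut.
Start: joints at [-1.183, 0.521, -0.036, 1.599, 0.021, 1.021, -0.113], TCP at [0.276, 0.561, 0.231] pointing down, gripper open.
Joint ranges: [-2.91, 2.91], [-0.3, 2.13], [-1.5, 1.42], [0.17, 2.43], [-1.26, 4.41], [0.16, 1.93], [-2.52, 2.52]. Speed limits (rad/s): [1.89, 1.89, 2.39, 2.39, 3.01, 3.01, 3.01].

### API

Orientations are given as [roll, pitch, yaw] about the fixed x, y, z axes, in that order (R = Rz(yaw) Ry(pitch) Rx(roll)).
In Python, from workcell import telemetry, vision, workorder gives the robot as it stands. The module is installed in compiled form; this text tells all that it offers.
- The arm moves only by the tool play_rows, never from a script. Its argument "deltas" is a list of rows, each a list of 7 numbers: the shift along the world's x, y, z in mm, then the turn, a rotation vector about the world's x, y, z in degrees, then the finger opening in mm, from 0 to 85.4. In form: [[x, y, z, wx, wy, wz, jaw], ...]. A call has 1 to 8 rows; each row shifts and turns the commanded pose from where the row before left it; what a row does not reach is not made up. A row lasts 1/8 s, in which the tool goes at most 62.5 mm and 10.7 degrees, less where a joint would pass 70% of its speed; a pose out of reach is approached as far as the arm can. A call with a gripper value outside its range is refused whole. The fingers move at their own pace and stop on an object; "grip_force" is the grip in N (left out, the last holds). Time passes only in rows, so rows that do not move let the fingers close. It gives the time, the measured TCP pose, the force and the opening at its end, in the units of the state.
- telemetry.observe(): the state, without advancing time (a new reading comes with each control period).
- vision.grab_frame(name): name is "side" or "top"; returns the picture (420x560x3 uint8, red, green, blue); there is no depth.
- vision.camera_info(name): a dict with "mtx" (3x3 intrinsics, pixels), "k1" (the pictures are not rectified: a ray, as slopes to the right and down, at radius r is drawn at 1 + k1 r^2 times it, then the intrinsics apply), "rvec" (rotation vector, rad) and "tvec" (3), from world to camera coordinates, as OpenCV has them. Camera axes: x right, y down, z forward; pixel columns grow to the right and rows downward; lengths in m; the calibration is good to about 2 mm. A picture is of the moment at which its call begins. camera_info takes no time and is no camera call.
- workorder.job_done(): hands the job in, once; it reports no verdict.
The state is a dict: "clock": time; "qpos": joint angles; "qd": joint speeds; "joint_efforts": joint torques, N m; "position": TCP position; "tool_rot": TCP orientation; "force": force on the tool from outside, world axes, zero at the start; "moment": the same for the moment, N m; "grip_width": finger opening in m.
Only numpy, scipy, OpenCV 4.12 (cv2) and the standard library are available. Lean on these libraries where they do the work, as an engineer would, in place of code of your own. Each camera call takes 0.05 s, during which the arm holds its last target. There are 200 camera calls.

## Working session

There is one attempt and no reset: what is moved stays moved. The work goes in short steps, Python scripts to look and compute and a tool call to move; the robot and the scene stay as the last step left them, time stands still between calls to the robot, and variables do not carry over. Pictures are saved under pics/ and viewed, about 8 in all and at most 12, crops included, and the job is handed in when it is done.

Besides the shell and the picture viewer there is one more tool, called after ">>>" by a JSON object that holds its "api" and its "payload", one argument or row to a line. play_rows: Moves the arm, as the interface text tells. Its arguments: {"type":"object","properties":{"deltas":{"type":"array","items":{"type":"array","items":{"type":"number"}}},"grip_force":{"type":"number"}},"required":["deltas"]}

```bash
mkdir -p pics
cat > h.py <<'E'
import numpy as np, cv2
from workcell import telemetry, vision, workorder
def cam(n):
    c=vision.camera_info(n);return np.array(c["mtx"],float),float(c["k1"]),cv2.Rodrigues(np.array(c["rvec"],float))[0],np.array(c["tvec"],float).ravel(),np.array(c["rvec"],float)
def ray(n,uv):
    K,k1,R,t,_=cam(n)
    p=cv2.undistortPoints(np.array(uv,float).reshape(-1,1,2),K,np.array([k1,0,0,0.])).reshape(-1,2)
    d=np.c_[p,np.ones(len(p))]@R
    return -R.T@t,d
def onz(n,uv,z):
    o,d=ray(n,uv); return o+d*((z-o[2])/d[:,2])[:,None]
def proj(n,P):
    K,k1,R,t,rv=cam(n)
    return cv2.projectPoints(np.array(P,float).reshape(-1,1,3),rv,t,K,np.array([k1,0,0,0.]))[0].reshape(-1,2)
def grab(n,f):
    im=vision.grab_frame(n)[:,:,::-1].copy();cv2.imwrite(f,im);return im
E
python3 - <<'E'
from h import *
a=grab("top","pics/t0.png");b=grab("side","pics/s0.png")
for n in("top","side"):
    K,k1,R,t,_=cam(n);print(n,K[0,0],k1,(-R.T@t).round(3),R[2].round(2))
print(telemetry.observe())
E
```

```text
top 436.42252967676444 0.038995023016009316 [ 0.389 -0.033  1.078] [ 0.11  0.02 -0.99]
side 487.0347494623322 -0.1759045621450906 [ 0.013 -1.032  0.576] [ 0.4   0.82 -0.4 ]
{'clock': 0.1, 'qpos': array([-1.18320348,  0.52198556, -0.03633302,  1.59994975,  0.02118295,
        1.02108229, -0.11278429]), 'qd': array([-9.91029596e-05, -1.57581135e-03,  4.48305299e-04, -2.10577558e-03,
        1.75749909e-03,  1.09464223e-03,  1.19298670e-03]), 'joint_efforts': array([ 3.83825900e-03, -9.28479624e+01,  1.98428951e+00, -3.70526862e+01,
        1.82082894e-02,  5.42300055e-03,  3.11959184e-05]), 'position': array([0.27612064, 0.56036222, 0.23076425]), 'tool_rot': array([-1.51805723,  1.56975555, -1.97584944]), 'force': array([ 0.22324708, -0.66851533, -0.52578513]), 'moment': array([-0.07372966, -0.00705446,  0.00042379]), 'grip_width': 0.0854752506915982}
```

View pics/t0.png

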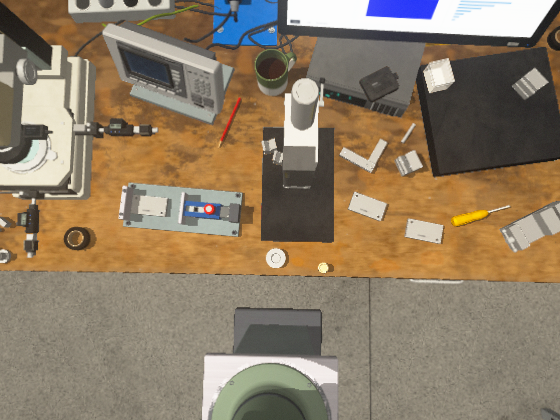

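View pics/s0.png

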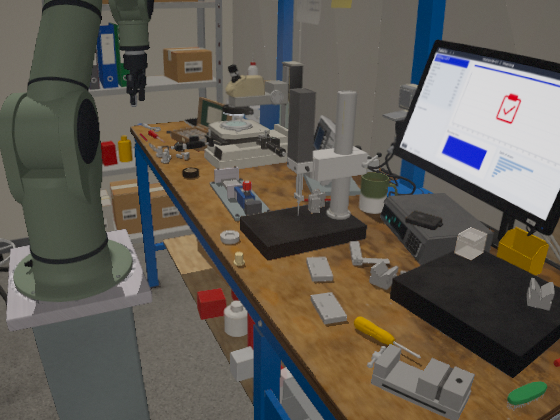

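The top view shows the loose plates at (368,206) and (425,231). The fixture is around (180,211), with the plate in the nest at (152,206), the gate at (182,209) and the red knob at (209,209). The gauge stand, post near (300,110), stands between them. The side view confirms this, with the arm still clear on the left.

```bash
cat >> h.py <<'E'
def rects(n,im,x0,y0,x1,y1,z,lo=150,smax=60,amin=60):
    hsv=cv2.cvtColor(im,cv2.COLOR_BGR2HSV)
    m=((hsv[...,2]>lo)&(hsv[...,1]<smax)).astype(np.uint8)*255
    k=np.zeros_like(m);k[y0:y1,x0:x1]=m[y0:y1,x0:x1]
    out=[]
    for c in cv2.findContours(k,cv2.RETR_EXTERNAL,cv2.CHAIN_APPROX_NONE)[0]:
        if cv2.contourArea(c)<amin: continue
        P=onz(n,c.reshape(-1,2),z)[:,:2]
        (cx,cy),(w,h),a=cv2.minAreaRect((P*1000).astype(np.float32))
        bx=cv2.boxPoints(((cx,cy),(w,h),a)); e=max((bx[1]-bx[0],bx[2]-bx[1]),key=np.linalg.norm)
        ang=np.degrees(np.arctan2(e[1],e[0]));ang=(ang+180)%180
        out.append((round(cx,1),round(cy,1),round(max(w,h),1),round(min(w,h),1),round(ang,1),c.reshape(-1,2).mean(0).round(0).tolist()))
    return out
E
python3 - <<'E'
from h import *
a=cv2.imread("pics/t0.png")
for lo in(150,170):
  for r in rects("top",a,335,180,450,250,.0125,lo): print("plate",lo,r)
for lo in(150,170):
  for r in rects("top",a,110,175,178,245,.0225,lo): print("nest",lo,r)
hsv=cv2.cvtColor(a,cv2.COLOR_BGR2HSV)
m=(((hsv[...,0]<8)|(hsv[...,0]>172))&(hsv[...,1]>150)&(hsv[...,2]>90)).astype(np.uint8);m[:, :190]=0;m[:,230:]=0;m[:190]=0;m[235:]=0
uv=np.argwhere(m)[:,::-1];print("knob",uv.mean(0),len(uv),onz("top",[uv.mean(0)],.084))
b=cv2.imread("pics/s0.png")
# stand: column top base estimates
print("col top(guess z)",[ (z,onz("top",[[304,90]],z).round(3).tolist()) for z in(.2,.3,.4)])
o1,d1=ray("top",[[303,90],[300,150],[318,155]]);o2,d2=ray("side",[[346,95],[340,160],[314,180]])
for p,q in zip(d1,d2):
  s=np.linalg.lstsq(np.c_[p,-q],o2-o1,rcond=None)[0];print("stand",(o1+p*s[0]).round(3),(o2+q*s[1]).round(3))
cv2.imwrite("pics/c0.png",np.hstack([cv2.resize(a[175:250,110:250],None,fx=4,fy=4,interpolation=2)[:300],np.zeros((300,4,3),np.uint8)]))
cv2.imwrite("pics/c1.png",np.vstack([cv2.imread("pics/c0.png")[:, :560],cv2.resize(a[170:245,330:470],None,fx=4,fy=4,interpolation=2)]))
E
```

```text
plate 150 (456.9, -362.6, 85.4, 45.4, np.float32(79.7), [424.0, 231.0])
plate 150 (514.9, -226.4, 84.0, 45.8, np.float32(70.1), [367.0, 206.0])
plate 170 (457.1, -363.0, 84.6, 45.0, np.float32(79.7), [424.0, 231.0])
plate 170 (515.0, -226.3, 83.9, 45.7, np.float32(70.4), [367.0, 206.0])
nest 150 (518.9, 370.1, 67.4, 11.7, np.float32(176.1), [123.0, 199.0])
nest 150 (503.6, 297.0, 132.7, 107.4, np.float32(86.0), [150.0, 207.0])
nest 170 (513.6, 370.8, 51.9, 10.8, np.float32(175.9), [122.0, 202.0])
nest 170 (502.8, 290.1, 119.4, 106.1, np.float32(85.8), [154.0, 208.0])
knob [209.3220339  208.86440678] 59 [[0.49309725 0.14689791 0.084     ]]
col top(guess z) [(0.2, [[0.733, -0.062, 0.2]]), (0.3, [[0.694, -0.059, 0.3]]), (0.4, [[0.655, -0.056, 0.4]])]
stand [ 0.672 -0.056  0.354] [ 0.669 -0.054  0.353]
stand [ 0.609 -0.056  0.188] [ 0.649 -0.079  0.198]
stand [ 0.604 -0.095  0.164] [ 0.576 -0.082  0.157]
```

View pics/c1.png

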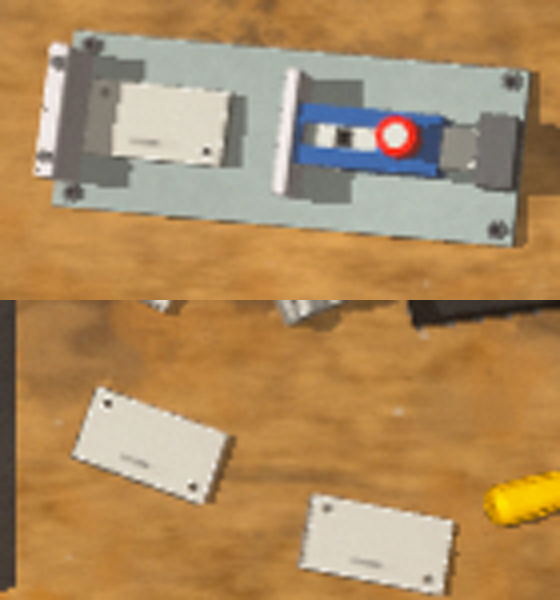

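The crop confirms both plates are clear and flat. The nest plate is partly shaded by the end stop, and its clean right edge runs from crop (238,93) to (228,166). The base plate corners are at crop (75,30), (530,70), (518,246) and (52,207).

Run:
```python
from h import *
from scipy.spatial.transform import Rotation as Ro
off=lambda p:[110+p[0]/4-.375,175+p[1]/4-.375]
C=onz("top",[off(p) for p in[(75,30),(530,70),(518,246),(52,207)]],.010)
print("base corners",C[:,:2].round(4).tolist(),"sides",[np.linalg.norm(C[i]-C[i-1]).round(4) for i in range(4)])
ctr=C.mean(0);v=(C[0]+C[3]-C[1]-C[2])[:2];a=np.arctan2(v[1],v[0]);yaw=a-np.pi/2;print("base centre",ctr,"yaw deg",np.degrees(yaw))
yh=np.array([np.cos(a),np.sin(a)]);xh=np.array([yh[1],-yh[0]])
k=np.array([.49309,.14690])
E=onz("top",[off((238,93)),off((228,166))],.0225)[:,:2];em=E.mean(0);print("right edge mid",em,"len",np.linalg.norm(E[0]-E[1]))
o=k+yh*.086
print("origin from knob",o,"nest",o+.074*yh)
print("edge in fixture frame",(em-o)@xh,(em-o)@yh,"plate centre est",em+.042*yh)
print("base ctr in frame",(ctr[:2]-o)@xh,(ctr[:2]-o)@yh)
G=onz("top",[off((297,68)),off((285,195)),off((283,68)),off((272,195))],.052)[:,:2];print("gate top pts y",((G-o)@yh).round(4))
S=onz("top",[off((72,42)),off((52,177))],.054)[:,:2];print("stop inner y",((S-o)@yh).round(4))
s=telemetry.observe();R=Ro.from_euler("xyz",s["tool_rot"]).as_matrix();print(R.round(3))
print("jaw ang",np.degrees(np.arctan2(R[1,1],R[0,1])), s["position"])
```

```text
base corners [[0.5641, 0.3636], [0.5439, 0.0806], [0.4351, 0.0847], [0.454, 0.3712]] sides [np.float64(0.1104), np.float64(0.2837), np.float64(0.1089), np.float64(0.2871)]
base centre [0.49925535 0.22503369 0.01      ] yaw deg -3.9183748888182506
right edge mid [0.50239779 0.25927489] len 0.04502444981121192
origin from knob [0.49896683 0.23269897] nest [0.50402364 0.30652599]
edge in fixture frame 0.0016068672722226354 0.026748256663653797 plate centre est [0.50526787 0.30117671]
base ctr in frame 0.0008116563897635286 -0.0076276396286980306
gate top pts y [-0.0153 -0.0167 -0.007  -0.0091]
stop inner y [0.1191 0.1206]
[[-0.     0.442  0.897]
 [-0.001  0.897 -0.442]
 [-1.    -0.001  0.   ]]
jaw ang 63.77043711118888 [0.27612064 0.56036222 0.23076425]
```

>>> {"api": "play_rows", "payload": {
  "deltas": [
    [20.7,-50,7.5,0,0,-5.2,85],
    [20.7,-50,7.5,0,0,-5.2,85],
    [20.7,-50,7.5,0,0,-5.2,85],
    [20.7,-50,7.5,0,0,-5.2,85],
    [20.7,-50,7.5,0,0,-5.2,85],
    [20.7,-50,7.5,0,0,-5.2,85],
    [20.7,-50,7.5,0,0,-5.2,85],
    [20.7,-50,7.5,0,0,-5.2,85]
  ],
  "grip_force": 60
}}

```text
clock: 1.1
position: [0.4422, 0.1589, 0.2915]
tool_rot: [3.023, 1.571, 1.836]
force: [1.9, 0.7, 0.7]
grip_width: 0.085
```

>>> {"api": "play_rows", "payload": {
  "deltas": [
    [-4,-50,0,0,0,-5.2,70],
    [-4,-50,0,0,0,-5.2,70],
    [-4,-50,0,0,0,-5.2,70],
    [-4,-50,0,0,0,-5.2,70],
    [22.5,-46.5,-22,0,0,-5.2,70],
    [22.5,-46.5,-22,0,0,-5.2,70],
    [22.5,-46.5,-22,0,0,-5.2,70],
    [22.5,-46.5,-22,0,0,-5.2,70]
  ]
}}

```text
clock: 2.1
position: [0.5164, -0.2268, 0.2022]
tool_rot: [-1.849, 1.57, 2.522]
force: [1.5, 1.4, 0.3]
grip_width: 0.0699
```

```bash
cat >> h.py <<'E'
def st():
    from scipy.spatial.transform import Rotation as Ro
    s=telemetry.observe();R=Ro.from_euler("xyz",s["tool_rot"]).as_matrix()
    print("t",s["clock"],"p",(s["position"]*1000).round(1),"jaw",np.degrees(np.arctan2(R[1,1],R[0,1])).round(2),"toolx",R[:,0].round(3),"F",s["force"].round(1),"w",(s["grip_width"]*1000).round(1),"q",s["qpos"].round(2))
E
python3 -c "from h import *;st()"
```

```text
Traceback (most recent call last):
  File "h.py", line 33, in st
    print("t",s["clock"],"p",(s["position"]*1000).round(1),"jaw",np.degrees(np.arctan2(R[1,1],R[0,1])).round(2),"toolx",R[:,0].round(3),"F",s["force"].round(1),"w",(s["grip_width"]*1000).round(1),"q",s["qpos"].round(2))
                                                                                                                                                                    ^^^^^^^^^^^^^^^^^^^^^^^^^^^^
AttributeError: 'float' object has no attribute 'round'
```

>>> {"api": "play_rows", "payload": {
  "deltas": [
    [-1.5,0.4,-45,0,0,-0.4,66],
    [0,0,-45,0,0,0,66],
    [0,0,-45,0,0,0,66],
    [0,0,-30,0,0,0,66],
    [0,0,-15,0,0,0,66],
    [0,0,-10,0,0,0,66],
    [0,0,-6,0,0,0,66],
    [0,0,0,0,0,0,66]
  ]
}}

```text
clock: 3.1
position: [0.5146, -0.225, 0.0076]
tool_rot: [1.776, 1.57, -0.141]
force: [0.7, 0.4, 0.4]
grip_width: 0.066
```

```bash
sed -i 's/(s\["grip_width"\]\*1000).round(1)/round(float(s["grip_width"])*1000,1)/' h.py
python3 - <<'E'
from h import *
st();a=grab("side","pics/s1.png");u=proj("side",[[.515,-.226,.0125]])[0].astype(int);print(u)
c=a[u[1]-70:u[1]+40,u[0]-70:u[0]+70];cv2.imwrite("pics/s1c.png",cv2.resize(c,None,fx=4,fy=4,interpolation=2))
E
```

```text
t 3.1 p [ 514.6 -225.     7.6] jaw -19.83 toolx [ 0. -0. -1.] F [0.7 0.4 0.4] w 66.0 q [ 0.06  0.79  0.35  1.92 -0.51  0.52  0.42]
[318 264]
```

View pics/s1c.png

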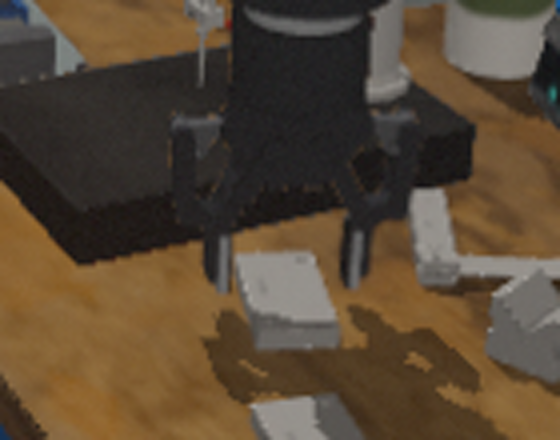

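The crop shows the fingers straddling the plate, tips at about (222,290) and (352,285). They are centred on it and still above the bench. I'll lower a little and close.

>>> {"api": "play_rows", "payload": {
  "deltas": [
    [0,0,-3,0,0,0,66],
    [0,0,-3,0,0,0,40],
    [0,0,0,0,0,0,40],
    [0,0,0,0,0,0,40],
    [0,0,0,0,0,0,40]
  ]
}}

```text
clock: 3.78
position: [0.5145, -0.2249, 0.0014]
tool_rot: [2.268, 1.571, 0.351]
force: [-0.9, 0.3, 5.6]
grip_width: 0.0444
```

```bash
python3 -c "
from h import *;st()
print(onz('top',[[0,0]],0)[0,:2])"
```

```text
t 3.775 p [ 514.5 -224.9    1.4] jaw -19.83 toolx [ 0.  0. -1.] F [-0.9  0.3  5.6] w 44.4 q [ 0.07  0.8   0.34  1.92 -0.52  0.51  0.43]
[1.03697804 0.72273656]
```

>>> {"api": "play_rows", "payload": {
  "deltas": [
    [0,0,20,0,0,0,40],
    [0,0,40,0,0,0,40],
    [-10,20,55,0,0,0,40],
    [-20,35,40,0,0,2,40],
    [-20,40,35,0,0,2,40],
    [-20,50,25,0,0,2,40],
    [-15,50,15,0,0,2,40],
    [0,50,0,0,0,2,40]
  ]
}}

```text
clock: 4.78
position: [0.4285, 0.0214, 0.2332]
tool_rot: [2.479, 1.568, 0.737]
force: [1.0, 0.1, -3.4]
grip_width: 0.0442
```

Run:
```python
from h import *
st()
a=cv2.imread("pics/t0.png");g=cv2.cvtColor(a,cv2.COLOR_BGR2GRAY).astype(np.float32)
th=np.radians(-3.92+90);yh=np.array([np.cos(th),np.sin(th)]);xh=np.array([yh[1],-yh[0]]);o=np.array([.49897,.2327])
def samp(X,Y,z):
    P=np.c_[o+np.outer(X,xh)+np.outer(Y,yh),np.full(len(X),z)];uv=proj("top",P).astype(np.float32)
    return cv2.remap(g,uv[:,0].reshape(1,-1),uv[:,1].reshape(1,-1),1)[0]
Y=np.arange(.016,.124,.002);pr=np.mean([samp(np.full(len(Y),x),Y,.0225) for x in np.arange(-.012,.013,.004)],0)
print("along y",[(round(y*1000),int(p)) for y,p in zip(Y,pr)])
X=np.arange(-.034,.036,.002)
pr=np.mean([samp(X,np.full(len(X),y),.0225) for y in np.arange(.035,.075,.004)],0)
print("along x",[(round(y*1000),int(p)) for y,p in zip(X,pr)])
```

```text
t 4.775 p [428.5  21.4 233.2] jaw -9.8 toolx [ 0.002  0.002 -1.   ] F [ 1.   0.1 -3.4] w 44.2 q [-0.66  0.23  0.57  2.11 -0.17  0.84 -0.17]
along y [(16, 179), (18, 170), (20, 140), (22, 117), (24, 111), (26, 110), (28, 104), (30, 101), (32, 155), (34, 198), (36, 213), (38, 210), (40, 204), (42, 197), (44, 209), (46, 214), (48, 215), (50, 215), (52, 215), (54, 215), (56, 215), (58, 214), (60, 214), (62, 214), (64, 214), (66, 214), (68, 213), (70, 212), (72, 209), (74, 208), (76, 208), (78, 209), (80, 210), (82, 210), (84, 211), (86, 210), (88, 212), (90, 214), (92, 216), (94, 215), (96, 211), (98, 190), (100, 150), (102, 129), (104, 129), (106, 129), (108, 128), (110, 129), (112, 128), (114, 126), (116, 118), (118, 104), (120, 102), (122, 101)]
along x [(-34, 176), (-32, 176), (-30, 176), (-28, 176), (-26, 177), (-24, 174), (-22, 152), (-20, 194), (-18, 214), (-16, 210), (-14, 200), (-12, 199), (-10, 209), (-8, 214), (-6, 215), (-4, 214), (-2, 214), (0, 214), (2, 213), (4, 213), (6, 214), (8, 214), (10, 214), (12, 214), (14, 213), (16, 213), (18, 213), (20, 213), (22, 214), (24, 200), (26, 178), (28, 177), (30, 178), (32, 178), (34, 178)]
```

>>> {"api": "play_rows", "payload": {
  "deltas": [
    [5,40,0,0,0,0.9,40],
    [10,45,0,0,0,1,40],
    [12,45,0,0,0,1,40],
    [12,45,-20,0,0,1,40],
    [13,45,-30,0,0,1,40],
    [13,40,-30,0,0,1,40],
    [12,26,-20,0,0,0,40],
    [0,0,0,0,0,0,40]
  ]
}}

```text
clock: 5.78
position: [0.5058, 0.3073, 0.1303]
tool_rot: [-0.764, 1.569, -2.401]
force: [-0.2, -0.5, -3.0]
grip_width: 0.0443
```

Run:
```python
from h import *
st()
a=cv2.imread("pics/t0.png");g=cv2.cvtColor(a,cv2.COLOR_BGR2GRAY).astype(np.float32)
th=np.radians(-3.92+90);yh=np.array([np.cos(th),np.sin(th)]);xh=np.array([yh[1],-yh[0]]);o=np.array([.49897,.2327])
def samp(X,Y,z):
    P=np.c_[o+np.outer(X,xh)+np.outer(Y,yh),np.full(len(X),z)];uv=proj("top",P).astype(np.float32)
    return cv2.remap(g,uv[:,0].reshape(1,-1),uv[:,1].reshape(1,-1),1)[0]
X=np.arange(.018,.032,.0002)
e=[]
for y in np.arange(.036,.096,.004):
    p=samp(X,np.full(len(X),y),.0225); e.append(X[np.argmin(abs(p-195))])
print("plate +x edge",np.round(np.array(e)*1000,1))
b=[]
X=np.arange(.04,.075,.0002)
yb=np.arange(-.13,.11,.01)
b=[]
for y in yb:
    p=samp(X,np.full(len(X),y),.01); b.append(X[np.argmax(abs(np.gradient(cv2.GaussianBlur(p.reshape(1,-1),(21,1),0)[0])))])
print("base +x edge",np.round(np.array(b)*1000,1))
```

```text
t 5.775 p [505.8 307.3 130.3] jaw -3.82 toolx [-0.001 -0.001 -1.   ] F [-0.2 -0.5 -3. ] w 44.3 q [-0.91  0.63  0.38  1.79 -0.31  0.78 -0.43]
plate +x edge [24.2 23.6 23.4 25.2 25.6 25.6 25.  23.8 24.  24.2 25.6 25.8 25.6 24.
 23.8]
base +x edge [55.4 54.4 53.6 55.2 54.2 55.2 55.  54.2 55.8 55.  54.2 55.6 42.2 54.2
 55.8 55.  54.2 55.8 55.  54.  55.8 54.8 41.4 41.2]
```

>>> {"api": "play_rows", "payload": {
  "deltas": [
    [0,0.6,-40,0,0,-0.1,40],
    [0,0,-35,0,0,0,40],
    [0,0,-15,0,0,0,40],
    [0,0,-8,0,0,0,40],
    [0,0,-4,0,0,0,40],
    [0,0,0,0,0,0,40],
    [0,0,-2,0,0,0,40],
    [0,0,0,0,0,0,40]
  ]
}}

```text
clock: 6.78
position: [0.5064, 0.3067, 0.0275]
tool_rot: [2.62, 1.571, 0.979]
force: [-0.6, -0.3, -3.0]
grip_width: 0.0439
```

>>> {"api": "play_rows", "payload": {
  "deltas": [
    [-0.5,1.0,-1.5,0,0,0,40],
    [0,0,-1,0,0,0,40],
    [0,0,-1,0,0,0,40],
    [0,0,0,0,0,0,40]
  ]
}}

```text
clock: 7.28
position: [0.5059, 0.3076, 0.024]
tool_rot: [-2.681, 1.571, 1.961]
force: [-2.4, -1.1, 2.7]
grip_width: 0.0441
```

```bash
python3 -c "
from h import *;st()"
```

```text
t 7.275 p [505.9 307.6  24. ] jaw -4.04 toolx [-0.  0. -1.] F [-2.4 -1.1  2.7] w 44.1 q [-0.85  0.78  0.3   1.83 -0.38  0.58 -0.38]
```

>>> {"api": "play_rows", "payload": {
  "deltas": [
    [0,0,0,0,0,0,56],
    [0,0,0,0,0,0,56],
    [0,0,-7,0,0,0,56],
    [0,0,0,0,0,0,40],
    [0,0,0,0,0,0,40],
    [0,0,0,0,0,0,40],
    [0,0,0,0,0,0,60],
    [0,0,0,0,0,0,66]
  ],
  "grip_force": 25
}}

```text
clock: 8.28
position: [0.5062, 0.3077, 0.0171]
tool_rot: [2.218, 1.57, 0.576]
force: [0.0, 0.3, 0.1]
grip_width: 0.066
```

>>> {"api": "play_rows", "payload": {
  "deltas": [
    [0,0,25,0,0,0,66],
    [0,0,50,0,0,0,66],
    [0,0,50,0,0,0,66],
    [-10,-40,40,0,0,-2,66],
    [-20,-50,10,0,0,-2,66],
    [-20,-50,0,0,0,-2,66],
    [-20,-50,0,0,0,-2,66],
    [-5,-50,0,0,0,-2,66]
  ]
}}

```text
clock: 9.28
position: [0.4298, 0.0664, 0.1922]
tool_rot: [2.93, 1.57, 1.114]
force: [1.0, -0.4, -0.1]
grip_width: 0.0658
```

Run:
```python
from h import *
st();a=grab("top","pics/t1.png");b=grab("side","pics/s2.png")
c1=cv2.resize(a[180:240,110:220],None,fx=5,fy=5,interpolation=2)
u=proj("side",[[.505,.305,.03]])[0].astype(int);print(u)
c2=cv2.resize(b[u[1]-25:u[1]+25,u[0]-55:u[0]+55],None,fx=5,fy=5,interpolation=2)
cv2.imwrite("pics/c2.png",np.vstack([c1,c2]))
```

```text
t 9.275 p [429.8  66.4 192.2] jaw -14.06 toolx [ 0.     0.001 -1.   ] F [ 1.  -0.4 -0.1] w 65.8 q [-0.72  0.32  0.53  2.14 -0.24  0.74 -0.28]
[230 179]
```

View pics/c2.png

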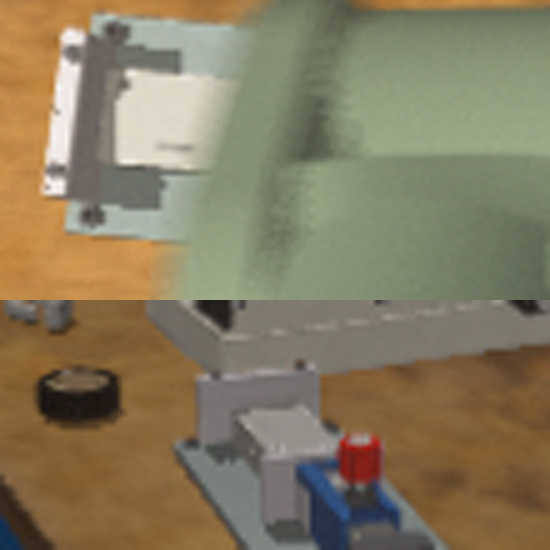

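The crop shows plate A on the base plate, square as far as it can be seen; the arm hides the rest of the top view. I'll check it again after moving to plate B.

>>> {"api": "play_rows", "payload": {
  "deltas": [
    [0,-50,10,0,0,0.5,66],
    [0,-58,0,0,0,0.5,66],
    [0,-58,0,0,0,0.5,66],
    [5,-58,0,0,0,0.5,66],
    [5,-58,-15,0,0,0.5,66],
    [6,-55,-25,0,0,0.5,66],
    [6,-52,-40,0,0,0.5,66],
    [5,-40,-40,0,0,0.4,66]
  ],
  "grip_force": 60
}}

```text
clock: 10.38
position: [0.4579, -0.3609, 0.0828]
tool_rot: [1.328, 1.57, -0.421]
force: [1.1, -0.2, 0.9]
grip_width: 0.0661
```

Run:
```python
from h import *
st();a=grab("top","pics/t2.png");g=cv2.cvtColor(a,cv2.COLOR_BGR2GRAY).astype(np.float32)
th=np.radians(-3.92+90);yh=np.array([np.cos(th),np.sin(th)]);xh=np.array([yh[1],-yh[0]]);o=np.array([.49897,.2327])
def samp(X,Y,z):
    P=np.c_[o+np.outer(X,xh)+np.outer(Y,yh),np.full(len(X),z)];uv=proj("top",P).astype(np.float32)
    return cv2.remap(g,uv[:,0].reshape(1,-1),uv[:,1].reshape(1,-1),1)[0]
Y=np.arange(.022,.124,.002);pr=np.mean([samp(np.full(len(Y),x),Y,.035) for x in np.arange(-.012,.013,.004)],0)
print("along y",[(round(y*1000),int(p)) for y,p in zip(Y,pr)])
X=np.arange(-.034,.036,.002)
pr=np.mean([samp(X,np.full(len(X),y),.035) for y in np.arange(.035,.075,.004)],0)
print("along x",[(round(y*1000),int(p)) for y,p in zip(X,pr)])
cv2.imwrite("pics/c3.png",cv2.resize(a[175:250,110:250],None,fx=5,fy=5,interpolation=2))
```

```text
t 10.375 p [ 457.9 -360.9   82.8] jaw -10.16 toolx [ 0.001 -0.001 -1.   ] F [ 1.1 -0.2  0.9] w 66.1 q [ 0.27  0.7   0.43  1.84 -0.44  0.69  0.78]
along y [(22, 112), (24, 108), (26, 98), (28, 93), (30, 120), (32, 181), (34, 210), (36, 216), (38, 208), (40, 201), (42, 206), (44, 215), (46, 217), (48, 217), (50, 217), (52, 217), (54, 217), (56, 217), (58, 217), (60, 216), (62, 216), (64, 216), (66, 215), (68, 215), (70, 212), (72, 208), (74, 208), (76, 210), (78, 211), (80, 212), (82, 213), (84, 213), (86, 213), (88, 215), (90, 217), (92, 218), (94, 218), (96, 218), (98, 218), (100, 218), (102, 218), (104, 217), (106, 209), (108, 178), (110, 139), (112, 130), (114, 124), (116, 112), (118, 103), (120, 103), (122, 102)]
along x [(-34, 178), (-32, 178), (-30, 178), (-28, 178), (-26, 179), (-24, 179), (-22, 158), (-20, 144), (-18, 205), (-16, 216), (-14, 211), (-12, 205), (-10, 204), (-8, 211), (-6, 216), (-4, 217), (-2, 216), (0, 216), (2, 216), (4, 216), (6, 216), (8, 216), (10, 216), (12, 216), (14, 217), (16, 216), (18, 216), (20, 216), (22, 216), (24, 215), (26, 201), (28, 183), (30, 180), (32, 181), (34, 180)]
```

View pics/c3.png

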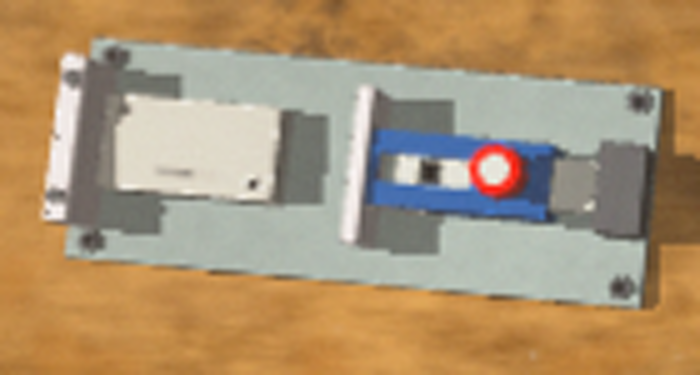

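Plate A lies on the base plate: flush in x after the squeeze, and about 1 mm towards the gate in y. I'll even that out later by pushing the pile's near face with the shut fingers. Next I pick up plate B.

>>> {"api": "play_rows", "payload": {
  "deltas": [
    [-0.9,-1.9,-35,0,0,0,66],
    [0,0,-25,0,0,0,66],
    [0,0,-12,0,0,0,66],
    [0,0,-8,0,0,0,66],
    [0,0,-1,0,0,0,66],
    [0,0,0,0,0,0,40],
    [0,0,0,0,0,0,40],
    [0,0,0,0,0,0,40]
  ]
}}

```text
clock: 11.42
position: [0.457, -0.3608, 0.0039]
tool_rot: [1.414, 1.57, -0.334]
force: [-3.3, 2.7, 9.7]
grip_width: 0.044
```

>>> {"api": "play_rows", "payload": {
  "deltas": [
    [0,0,0,0,0,0,40]
  ]
}}

```text
clock: 11.55
position: [0.457, -0.3608, 0.0039]
tool_rot: [1.389, 1.57, -0.358]
force: [-0.8, 2.2, 9.9]
grip_width: 0.0439
```

>>> {"api": "play_rows", "payload": {
  "deltas": [
    [0,0,20,0,0,0,40],
    [0,10,45,0,0,0,40],
    [-5,40,50,0,0,0,40],
    [-5,55,45,0,0,1,40],
    [-5,58,40,0,0,1,40],
    [-5,58,25,0,0,1,40],
    [-5,58,0,0,0,1,40],
    [0,58,0,0,0,1,40]
  ]
}}

```text
clock: 12.55
position: [0.4325, -0.0371, 0.2175]
tool_rot: [2.271, 1.568, 0.611]
force: [2.0, 0.1, -2.5]
grip_width: 0.0438
```

>>> {"api": "play_rows", "payload": {
  "deltas": [
    [0,55,0,0,0,1,40],
    [5,55,0,0,0,0.3,40],
    [10,50,0,0,0,0,40],
    [12,45,0,0,0,0,40],
    [12,45,-20,0,0,0,40],
    [13,40,-30,0,0,0,40],
    [13,30,-30,0,0,0,40],
    [0,0,-20,0,0,0,40]
  ]
}}

```text
clock: 13.55
position: [0.498, 0.2833, 0.1156]
tool_rot: [2.889, 1.57, 1.254]
force: [-0.0, -0.9, -2.6]
grip_width: 0.0438
```

```bash
python3 -c "
from h import *;st()"
```

```text
t 13.55 p [498.  283.3 115.6] jaw -3.68 toolx [ 0.  0. -1.] F [-0.  -0.9 -2.6] w 43.8 q [-0.9   0.63  0.39  1.85 -0.35  0.73 -0.37]
```

>>> {"api": "play_rows", "payload": {
  "deltas": [
    [4,13,0,0,0,-0.2,40],
    [4,13,-10,0,0,0,40],
    [0,0,-25,0,0,0,40],
    [0,0,-20,0,0,0,40],
    [0,0,-12,0,0,0,40],
    [0,0,-4,0,0,0,40],
    [0,0,0,0,0,0,40],
    [0,0,0,0,0,0,40]
  ]
}}

```text
clock: 14.55
position: [0.5064, 0.3073, 0.0457]
tool_rot: [2.326, 1.57, 0.685]
force: [0.5, -0.3, -2.3]
grip_width: 0.0437
```

>>> {"api": "play_rows", "payload": {
  "deltas": [
    [-0.3,2.0,-3,0,0,0,40],
    [0,0,-2,0,0,0,40],
    [0,0,0,0,0,0,40],
    [0,0,-1,0,0,0,40],
    [0,0,0,0,0,0,40]
  ]
}}

```text
clock: 15.18
position: [0.5058, 0.3091, 0.0391]
tool_rot: [2.057, 1.571, 0.416]
force: [-0.6, -0.2, -3.1]
grip_width: 0.0437
```

>>> {"api": "play_rows", "payload": {
  "deltas": [
    [0,0,-1,0,0,0,40],
    [0,0,0,0,0,0,40],
    [0,0,-1,0,0,0,40],
    [0,0,0,0,0,0,40]
  ]
}}

```text
clock: 15.68
position: [0.5059, 0.3091, 0.0388]
tool_rot: [3.109, 1.57, 1.467]
force: [-10.4, -4.9, 34.9]
grip_width: 0.044
```

>>> {"api": "play_rows", "payload": {
  "deltas": [
    [0,0,1.3,0,0,0,40],
    [0,0,0,0,0,0,40]
  ]
}}

```text
clock: 15.92
position: [0.5059, 0.3092, 0.039]
tool_rot: [2.671, 1.57, 1.03]
force: [-3.5, -1.7, 13.2]
grip_width: 0.0436
```

>>> {"api": "play_rows", "payload": {
  "deltas": [
    [0,0,0,0,0,0,56],
    [0,0,0,0,0,0,56],
    [0,0,-10,0,0,0,56],
    [0,0,0,0,0,0,40],
    [0,0,0,0,0,0,40],
    [0,0,0,0,0,0,40],
    [0,0,0,0,0,0,60],
    [0,0,0,0,0,0,66]
  ],
  "grip_force": 25
}}

```text
clock: 16.92
position: [0.506, 0.3093, 0.0287]
tool_rot: [2.329, 1.57, 0.688]
force: [0.7, -0.0, -0.5]
grip_width: 0.0663
```

```bash
python3 -c "
from h import *;st()"
```

```text
t 16.925 p [506.  309.3  28.7] jaw -4.03 toolx [ 0.  0. -1.] F [ 0.7 -0.  -0.5] w 66.3 q [-0.87  0.78  0.32  1.83 -0.41  0.6  -0.36]
```

>>> {"api": "play_rows", "payload": {
  "deltas": [
    [0,0,-12,0,0,0,66],
    [0,0,0,0,0,0,40],
    [0,0,0,0,0,0,40],
    [0,0,0,0,0,0,40],
    [0,0,0,0,0,0,60],
    [0,0,0,0,0,0,66],
    [0,0,30,0,0,0,66],
    [0,0,50,0,0,0,66]
  ]
}}

```text
clock: 17.92
position: [0.505, 0.3087, 0.0964]
tool_rot: [-0.844, 1.568, -2.485]
force: [0.4, 0.7, 0.4]
grip_width: 0.0657
```

>>> {"api": "play_rows", "payload": {
  "deltas": [
    [-1,-17,10,0,0,0,0],
    [-2,-26,0,0,0,0,0],
    [-2,-26,0,0,0,0,0],
    [0,0,0,0,0,0,0],
    [0,0,0,0,0,0,0],
    [0,0,0,0,0,0,0]
  ]
}}

```text
clock: 18.68
position: [0.5006, 0.2408, 0.1061]
tool_rot: [-2.074, 1.571, 2.569]
force: [0.1, 0.7, 0.1]
grip_width: -0.0001
```

Run:
```python
from h import *
st();b=grab("side","pics/s3.png")
u=proj("side",[[.5,.28,.05]])[0].astype(int);print(u)
cv2.imwrite("pics/c4.png",cv2.resize(b[u[1]-45:u[1]+45,u[0]-60:u[0]+60],None,fx=6,fy=6,interpolation=2))
```

```text
t 18.675 p [500.6 240.8 106.1] jaw -3.98 toolx [-0.  0. -1.] F [0.1 0.7 0.1] w -0.1 q [-0.83  0.62  0.39  1.9  -0.35  0.69 -0.3 ]
[232 176]
```

View pics/c4.png

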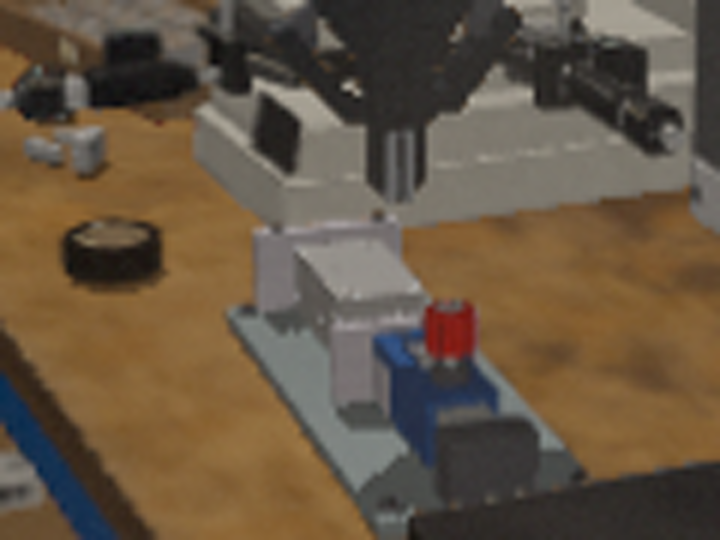

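The crop shows three plates piled in the nest with the shut fingers between gate and pile, and the pile's near side looks straight. I'll lower and push the near face gently to make it flush.

>>> {"api": "play_rows", "payload": {
  "deltas": [
    [0,0,-30,0,0,0,0],
    [0,0,-30,0,0,0,0],
    [0,0,-20,0,0,0,0],
    [0,0,-11,0,0,0,0],
    [0.3,4,0,0,0,0,0],
    [0.2,3,0,0,0,0,0],
    [0,0,0,0,0,0,0]
  ]
}}

```text
clock: 19.6
position: [0.5015, 0.2478, 0.016]
tool_rot: [2.289, 1.57, 0.649]
force: [0.5, -0.3, 0.3]
grip_width: -0.0001
```

>>> {"api": "play_rows", "payload": {
  "deltas": [
    [0,1,0,0,0,0,0],
    [0,0,0,0,0,0,0]
  ]
}}

```text
clock: 19.85
position: [0.5013, 0.2482, 0.0155]
tool_rot: [2.301, 1.571, 0.66]
force: [-0.2, 0.1, 1.4]
grip_width: -0.0002
```

>>> {"api": "play_rows", "payload": {
  "deltas": [
    [0,1,0,0,0,0,0],
    [0,0,0,0,0,0,0]
  ]
}}

```text
clock: 20.1
position: [0.5012, 0.2491, 0.0153]
tool_rot: [-1.693, 1.571, 2.949]
force: [0.3, -0.7, 1.1]
grip_width: 0.0
```

>>> {"api": "play_rows", "payload": {
  "deltas": [
    [0,1,0,0,0,0,0],
    [0,0,0,0,0,0,0]
  ]
}}

```text
clock: 20.35
position: [0.5012, 0.2502, 0.0153]
tool_rot: [-2.656, 1.571, 1.986]
force: [-0.1, 0.2, -0.1]
grip_width: -0.0005
```

>>> {"api": "play_rows", "payload": {
  "deltas": [
    [0,1,0,0,0,0,0],
    [0,0,0,0,0,0,0],
    [0,0,0,0,0,0,0]
  ]
}}

```text
clock: 20.72
position: [0.5013, 0.2511, 0.0153]
tool_rot: [2.465, 1.571, 0.824]
force: [-0.3, -0.5, -0.1]
grip_width: 0.0001
```

>>> {"api": "play_rows", "payload": {
  "deltas": [
    [0,1,0,0,0,0,0],
    [0,0,0,0,0,0,0],
    [0,0,0,0,0,0,0]
  ]
}}

```text
clock: 21.1
position: [0.5012, 0.2521, 0.0153]
tool_rot: [-1.436, 1.571, -3.078]
force: [0.3, 0.5, -0.0]
grip_width: 0.0
```

>>> {"api": "play_rows", "payload": {
  "deltas": [
    [0,1,0,0,0,0,0],
    [0,0,0,0,0,0,0],
    [0,0,0,0,0,0,0]
  ]
}}

```text
clock: 21.48
position: [0.5012, 0.2527, 0.0153]
tool_rot: [-0.28, 1.57, -1.922]
force: [-0.3, -4.6, 1.8]
grip_width: 0.0003
```

>>> {"api": "play_rows", "payload": {
  "deltas": [
    [0,1,0,0,0,0,0],
    [0,0,0,0,0,0,0],
    [0,0,0,0,0,0,0]
  ]
}}

```text
clock: 21.85
position: [0.5012, 0.2536, 0.0153]
tool_rot: [-0.236, 1.57, -1.878]
force: [-0.1, -5.8, 2.7]
grip_width: 0.0
```

>>> {"api": "play_rows", "payload": {
  "deltas": [
    [0,0.8,0,0,0,0,0],
    [0,0,0,0,0,0,0],
    [0,0,0,0,0,0,0]
  ]
}}

```text
clock: 22.22
position: [0.5012, 0.2543, 0.0153]
tool_rot: [-0.21, 1.57, -1.852]
force: [-0.5, -6.6, 2.7]
grip_width: -0.0002
```

>>> {"api": "play_rows", "payload": {
  "deltas": [
    [0,0.6,0,0,0,0,0],
    [0,0,0,0,0,0,0],
    [0,0,0,0,0,0,0]
  ]
}}

```text
clock: 22.6
position: [0.5012, 0.2549, 0.0153]
tool_rot: [-0.198, 1.57, -1.84]
force: [0.3, -6.8, 2.6]
grip_width: 0.0004
```

>>> {"api": "play_rows", "payload": {
  "deltas": [
    [0,-6,0,0,0,0,0],
    [0,0,30,0,0,0,0],
    [0,0,50,0,0,0,0],
    [0,0,50,0,0,0,0],
    [-15,-45,20,0,0,0,0],
    [-20,-50,20,0,0,0,20],
    [-20,-55,0,0,0,0,40],
    [-10,-55,0,0,0,0,50]
  ]
}}

```text
clock: 23.6
position: [0.4353, 0.0434, 0.1857]
tool_rot: [2.543, 1.569, 0.902]
force: [1.6, 0.8, 0.9]
grip_width: 0.05
```

>>> {"api": "play_rows", "payload": {
  "deltas": [
    [-5,-58,0,0,0,0,50],
    [0,-58,0,0,0,0,50],
    [0,-58,0,0,0,0,50],
    [0,-58,0,0,0,0,50]
  ]
}}

```text
clock: 24.1
position: [0.4312, -0.1892, 0.1856]
tool_rot: [1.951, 1.57, 0.311]
force: [1.2, 0.1, 0.8]
grip_width: 0.0501
```

Run:
```python
from h import *
st();a=grab("top","pics/t3.png");b=grab("side","pics/s4.png");g=cv2.cvtColor(a,cv2.COLOR_BGR2GRAY).astype(np.float32)
th=np.radians(-3.92+90);yh=np.array([np.cos(th),np.sin(th)]);xh=np.array([yh[1],-yh[0]]);o=np.array([.49897,.2327])
def samp(X,Y,z):
    P=np.c_[o+np.outer(X,xh)+np.outer(Y,yh),np.full(len(X),z)];uv=proj("top",P).astype(np.float32)
    return cv2.remap(g,uv[:,0].reshape(1,-1),uv[:,1].reshape(1,-1),1)[0]
Y=np.arange(.024,.044,.001)
for x in(-.012,0,.012): print("y edge",x,[int(v) for v in np.mean([samp(np.full(len(Y),x+d),Y,.0475) for d in(-.003,0,.003)],0)])
X=np.r_[np.arange(-.030,-.012,.002),np.arange(.018,.034,.002)]
for y in(.04,.06,.08,.1): print("x edges",y,[int(v) for v in samp(X,np.full(len(X),y),.0475)])
c1=cv2.resize(a[180:240,110:220],None,fx=6,fy=6,interpolation=2)
u=proj("side",[[.505,.295,.03]])[0].astype(int)
c2=cv2.resize(b[u[1]-20:u[1]+20,u[0]-55:u[0]+55],None,fx=6,fy=6,interpolation=2)
cv2.imwrite("pics/c5.png",np.vstack([c1,c2]))
```

```text
t 24.1 p [ 431.2 -189.2  185.6] jaw -3.99 toolx [ 0.001  0.    -1.   ] F [1.2 0.1 0.8] w 50.1 q [-0.13  0.39  0.54  2.06 -0.29  0.76  0.51]
y edge -0.012 [99, 95, 92, 91, 91, 95, 98, 97, 96, 113, 145, 176, 194, 210, 214, 214, 207, 194, 181, 170]
y edge 0 [99, 96, 93, 91, 91, 92, 93, 95, 99, 108, 125, 154, 181, 197, 209, 215, 215, 215, 216, 216]
y edge 0.012 [99, 96, 94, 92, 91, 95, 100, 101, 99, 106, 141, 176, 195, 208, 217, 216, 215, 215, 215, 215]
x edges 0.04 [180, 180, 179, 179, 120, 180, 218, 214, 205, 215, 214, 215, 215, 180, 175, 179, 180, 179]
x edges 0.06 [176, 175, 179, 178, 134, 144, 218, 218, 217, 216, 217, 215, 222, 208, 186, 179, 180, 179]
x edges 0.08 [111, 111, 119, 120, 109, 119, 206, 216, 214, 215, 216, 217, 207, 178, 130, 116, 112, 111]
x edges 0.1 [111, 110, 110, 111, 104, 136, 191, 216, 218, 216, 217, 217, 211, 164, 127, 114, 112, 112]
```

View pics/c5.png

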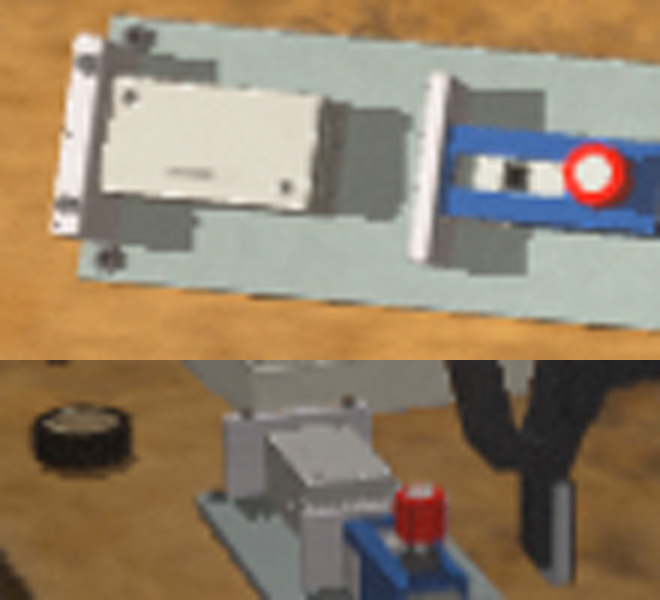

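The pile now looks square, and its near face measures y ≈ 34.5 mm, so it sits close to the end stop. Only one plate outline shows from above. The knob is at its starting place. Next I grip it.

>>> {"api": "play_rows", "payload": {
  "deltas": [
    [0,55,0,0,0,0,50],
    [0,58,0,0,0,0,50],
    [2,58,0,0,0,0,50],
    [10,58,0,0,0,0,50],
    [20,50,0,0,0,0,50],
    [20,37,0,0,0,0,50],
    [10,20,-20,0,0,0,50],
    [0,0,-20,0,0,0,50]
  ]
}}

```text
clock: 25.2
position: [0.4935, 0.1508, 0.1446]
tool_rot: [2.615, 1.57, 0.977]
force: [-0.6, -0.0, -1.2]
grip_width: 0.0499
```

>>> {"api": "play_rows", "payload": {
  "deltas": [
    [0,0,0,0,0,0,50]
  ]
}}

```text
clock: 25.32
position: [0.4924, 0.1485, 0.1444]
tool_rot: [-1.107, 1.569, -2.748]
force: [0.2, -0.3, -0.6]
grip_width: 0.0496
```

>>> {"api": "play_rows", "payload": {
  "deltas": [
    [0.5,-1,-30,0,0,0,50],
    [0,0,-30,0,0,0,50],
    [0,0,-18,0,0,0,50],
    [0,0,-10,0,0,0,50],
    [0,0,0,0,0,0,50]
  ]
}}

```text
clock: 25.95
position: [0.4939, 0.1474, 0.0576]
tool_rot: [2.89, 1.571, 1.249]
force: [0.5, -0.6, 0.7]
grip_width: 0.0501
```

```bash
python3 -c "
from h import *;st()"
```

```text
t 25.95 p [493.9 147.4  57.6] jaw -4.05 toolx [ 0.  0. -1.] F [ 0.5 -0.6  0.7] w 50.1 q [-0.66  0.65  0.34  2.03 -0.42  0.53 -0.08]
```

Close on the knob.

>>> {"api": "play_rows", "payload": {
  "deltas": [
    [-0.6,-0.4,-1,0,0,0,15],
    [0,0,0,0,0,0,15],
    [0,0,0,0,0,0,15],
    [0,0,0,0,0,0,15],
    [0,0,0,0,0,0,15]
  ],
  "grip_force": 50
}}

```text
clock: 26.58
position: [0.4925, 0.1473, 0.0572]
tool_rot: [-2.093, 1.57, 2.549]
force: [-8.3, -0.6, 14.6]
grip_width: 0.0229
```

>>> {"api": "play_rows", "payload": {
  "deltas": [
    [0,0,3,0,0,0,15],
    [0,0,0,0,0,0,15],
    [0,0,0,0,0,0,15]
  ]
}}

```text
clock: 26.95
position: [0.4924, 0.1472, 0.0593]
tool_rot: [-1.515, 1.57, 3.127]
force: [-4.3, 0.9, -3.5]
grip_width: 0.0223
```

>>> {"api": "play_rows", "payload": {
  "deltas": [
    [0,0,4,0,0,0,15],
    [0,0,4,0,0,0,15],
    [0,0,3,0,0,0,15],
    [0,0,0,0,0,0,15],
    [0,0,0,0,0,0,15]
  ],
  "grip_force": 60
}}

```text
clock: 27.58
position: [0.4925, 0.1472, 0.0703]
tool_rot: [-1.46, 1.57, -3.101]
force: [-5.0, 2.2, -5.8]
grip_width: 0.0222
```

Run:
```python
from h import *
st();b=grab("side","pics/s5.png")
u=proj("side",[[.493,.147,.07]])[0].astype(int)
cv2.imwrite("pics/c6.png",cv2.resize(b[u[1]-35:u[1]+40,u[0]-50:u[0]+50],None,fx=6,fy=6,interpolation=2))
```

```text
t 27.575 p [492.5 147.2  70.3] jaw -4.01 toolx [-0.001 -0.    -1.   ] F [-5.   2.2 -5.8] w 22.2 q [-0.67  0.63  0.36  2.03 -0.41  0.56 -0.09]
```

View pics/c6.png

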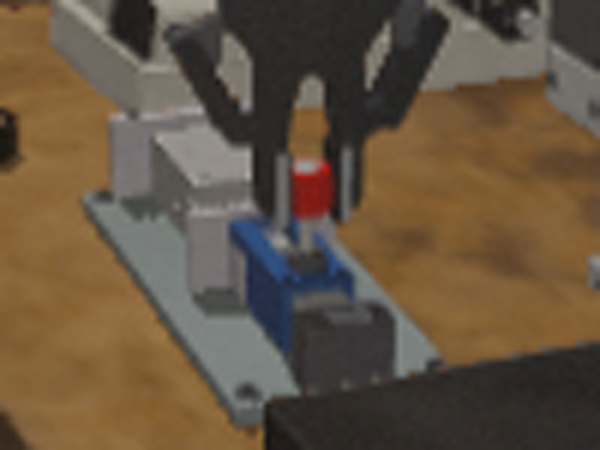

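The crop shows the red knob held at (310,190) with the bare pin visible below it, so the plunger is up about 13 mm. Now I slide the tube.

>>> {"api": "play_rows", "payload": {
  "deltas": [
    [0,3,0,0,0,0,15],
    [0.4,6,0,0,0,0,15],
    [0.4,6,0,0,0,0,15],
    [0.4,6,0,0,0,0,15],
    [0.4,6,0,0,0,0,15],
    [0.4,6,0,0,0,0,15],
    [0.4,5,0,0,0,0,15],
    [0,0,0,0,0,0,15]
  ]
}}

```text
clock: 28.62
position: [0.4951, 0.1856, 0.0703]
tool_rot: [-1.643, 1.57, 2.999]
force: [-5.9, 2.2, -6.2]
grip_width: 0.0223
```

>>> {"api": "play_rows", "payload": {
  "deltas": [
    [0.1,2,0,0,0,0,15],
    [0,0,0,0,0,0,15],
    [0,0,0,0,0,0,15]
  ]
}}

```text
clock: 29.0
position: [0.4952, 0.1871, 0.0703]
tool_rot: [-1.419, 1.57, -3.06]
force: [-5.4, 0.5, -6.0]
grip_width: 0.0223
```

```bash
python3 -c "
from h import *;st()"
```

```text
t 29.0 p [495.2 187.1  70.3] jaw -4.02 toolx [-0.001 -0.    -1.   ] F [-5.4  0.5 -6. ] w 22.3 q [-0.74  0.65  0.37  1.99 -0.41  0.58 -0.16]
```

>>> {"api": "play_rows", "payload": {
  "deltas": [
    [0,0,-4,0,0,0,15],
    [0,0,-3,0,0,0,15],
    [0,0,-2,0,0,0,15],
    [0,0,-1,0,0,0,15],
    [0,0,0,0,0,0,15]
  ]
}}

```text
clock: 29.62
position: [0.4952, 0.1871, 0.0603]
tool_rot: [-1.504, 1.57, 3.138]
force: [-5.3, -0.4, -4.3]
grip_width: 0.0225
```

>>> {"api": "play_rows", "payload": {
  "deltas": [
    [0,0,-1.5,0,0,0,15],
    [0,0,0,0,0,0,15],
    [0,0,0,0,0,0,15]
  ]
}}

```text
clock: 30.0
position: [0.4953, 0.1871, 0.0589]
tool_rot: [-1.508, 1.57, 3.134]
force: [-6.7, -0.2, -4.2]
grip_width: 0.0222
```

>>> {"api": "play_rows", "payload": {
  "deltas": [
    [0,0,-1,0,0,0,15],
    [0,0,0,0,0,0,15],
    [0,0,0,0,0,0,15]
  ]
}}

```text
clock: 30.38
position: [0.4953, 0.1872, 0.0579]
tool_rot: [-1.572, 1.57, 3.07]
force: [-6.0, 0.2, -3.0]
grip_width: 0.0221
```

>>> {"api": "play_rows", "payload": {
  "deltas": [
    [0,0,-0.6,0,0,0,15],
    [0,0,0,0,0,0,15],
    [0,0,0,0,0,0,15]
  ]
}}

```text
clock: 30.75
position: [0.4953, 0.1872, 0.0574]
tool_rot: [-1.75, 1.57, 2.892]
force: [-6.6, 0.7, -0.6]
grip_width: 0.0221
```

>>> {"api": "play_rows", "payload": {
  "deltas": [
    [0,0,-0.5,0,0,0,15],
    [0,0,0,0,0,0,15],
    [0,0,0,0,0,0,15]
  ]
}}

```text
clock: 31.12
position: [0.4953, 0.1871, 0.0573]
tool_rot: [-2.105, 1.57, 2.537]
force: [-9.0, -1.4, 9.1]
grip_width: 0.0222
```

Run:
```python
from h import *
st();a=grab("top","pics/t6.png");b=grab("side","pics/s6.png")
u=proj("side",[[.5,.23,.05]])[0].astype(int)
c2=cv2.resize(b[u[1]-30:u[1]+40,u[0]-60:u[0]+60],None,fx=6,fy=6,interpolation=2)
cv2.imwrite("pics/c7.png",c2)
```

```text
t 31.125 p [495.3 187.1  57.3] jaw -4.03 toolx [-0.001  0.    -1.   ] F [-9.  -1.4  9.1] w 22.2 q [-0.73  0.67  0.35  1.99 -0.42  0.55 -0.15]
```

View pics/c7.png

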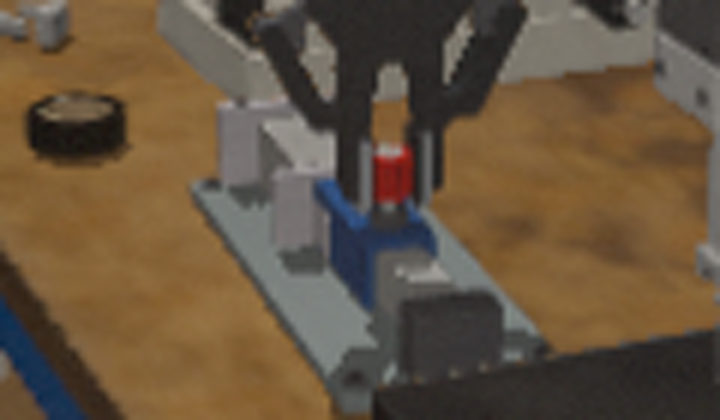

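```bash
python3 -c "
from h import *
st();print(workorder.job_done())"
```

```text
t 31.225 p [495.3 187.2  57.3] jaw -4.03 toolx [-0.001  0.    -1.   ] F [-8.7  0.4  8.8] w 22.3 q [-0.73  0.67  0.35  1.99 -0.42  0.55 -0.15]
the job is handed in; nothing more can be done
None
```

I stacked both loose plates on the one in the fixture and let go of them. I then pulled the lock knob up 13 mm, slid the tube section about 40 mm towards the pile, and lowered the pin into the next hole. The job was handed in at 31 s, with the gripper still holding the red knob.

**Pile:** To square it, I squeezed it across its width and pushed its near face with the shut fingers. The last pictures before the slide showed one square outline, with the near face at about y = 34.5 mm. The gate in the next hole comes to 29 mm, so it should not touch the pile. After the slide I only had a side view partly hidden by the arm, so I did not measure the pile's edges again.

**Pin:** The tool ended at 57.3 mm, against 57.2 mm when it gripped the knob with the pin home at the start, and it now presses down with about 9 N. A pin still riding on the bar would have held it about 8 mm higher. I did not try to slide the tube as an extra check that it is locked.

**Things that were off:**
- Setting the second plate down briefly pressed with about 35 N.
- The first plate sat about 1 mm out along y until the push.
- A sideways force of about 9 N remained on the held knob.

I touched none of the other things on the bench.

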